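# Run up the cordless bench grinder

## Robot

A 6-joint arm with a two-finger parallel gripper is mounted at the origin on the work surface. World frame = base frame: x ahead of the robot, y to its left, z up, the work surface at z = 0. Lengths are in mm, angles in rad, forces in N, time in s.
With the tool pointing down it reaches from about 250 to 775 mm from the base axis. Payload 4 kg.
Tool frame: the origin (TCP) lies midway between the tips of the shut fingers; the grasp point (between the pads) lies ctrl.hold_point_z behind it (ctrl.hold_point_z is the distance from the TCP to the grasp point, in mm); z points along the fingers, y is the line along which they close (so a half turn about z gives the same grasp; the last joint's range is limited). The gripper opens to 85 mm and grips with 20 to 120 N. Pads are 22 mm wide; open, the fingers measure 114 mm over their backs; the gripper's body (76 mm by 85 mm) begins 54 mm behind the grasp point. The pads swing forward as they close: fully open they stand 13 mm farther back than shut.
Start: joints at [1.098, 0.087, 1.371, -0, 1.684, -0.103], TCP at [198.796, 512.833, 231.341] pointing down, gripper open.
Joint ranges: [-3.1, 3.1], [-0.76, 2.03], [0.27, 2.55], [-1.08, 4.22], [0.17, 2.65], [-2.57, 2.57]. Speed limits (rad/s): [2.79, 2.79, 3.14, 3.14, 3.14, 3.14].

## Interface

Orientations are given as a rotation vector (axis times angle).
In Python, from rig import ctrl, grab_frame, order, spotter gives the robot as it stands. The module is installed in compiled form; this text tells all that it offers.
- The arm moves only by the tool step_arm, never from a script. Its argument "series" is one flat list of numbers, 6 for each row, row after row: the shift along the tool's x, y, z in cm, then the turn, a rotation vector about the tool's x, y, z in degrees. A call has 1 to 12 rows; each row shifts and turns the commanded pose from where the row before left it, along the tool's axes as they then stand; what a row does not reach is not made up. A row lasts 1/12 s, in which the tool goes at most 41.7 mm and 7.16 degrees, less where a joint would pass 70% of its speed; a pose out of reach is approached as far as the arm can. A call with a gripper value outside its range is refused whole. "hand" is the closure, from 0 (fully open) to 1 (shut), set as the call begins (left out, the last holds). The fingers move at their own pace and stop on an object; "squeeze" is the grip in N (left out, the last holds). Time passes only in rows, so rows that do not move let the fingers close. It gives the time, the measured TCP pose, the force, the opening and the grip force at its end, in the units of the state.
- ctrl.read_state(): the state, without advancing time (a new reading comes with each control period).
- grab_frame(name): name is "scene" or "top" or "wrist"; returns a dict with "frame" (384x512x3 uint8, red, green, blue), "fx", "fy", "cx", "cy" (pixels), "origin" and "orientation" of the camera in the world. Camera axes: x right, y up, looking along -z (the intrinsics and any distortion apply to the point x, -y, -z); pixel columns grow to the right and rows downward; lengths in mm; the calibration is good to about 2 mm. A picture is of the moment at which its call begins. There is no depth.
- order.finish_job(): hands the job in; it is judged then, once.
Trained networks look in the newest picture that a camera, given by its name, has taken for a name from the list of things; names that differ only in an ending like _2 or _b are one class to them, and where a whole thing is asked for, a point or a joint stands for the part that bears it (a point fixed in the world has none). Each returns a list of dicts, best first, with "score" (0 to 1); they miss things now and then, are a little off and sometimes report something else, mostly with a low value. They report only what shows in the picture. A call takes as long as a camera call. They do not tell look-alikes from the thing itself.
- spotter.spot_in(camera, name): "bbox" ([centre column, centre row, width, height] in pixels, round what is visible of it).
- spotter.place_of(camera, name): "xy" ([column, row] in pixels: a listed point, or the origin of a listed thing).
The state is a dict: "t": time; "joint_pos": joint angles; "dq": joint speeds; "tau": joint torques, N m; "position": TCP position; "orientation": TCP orientation; "wrist_force": force on the tool from outside, world axes, zero at the start; "torque": the same for the moment, N m; "grip_width": opening from 0.0 (shut) to 1.0 (fully open); "grip_force": force on a finger pad.
Only numpy, scipy, OpenCV 4.12 (cv2) and the standard library are available. Lean on these libraries where they do the work, as an engineer would, in place of code of your own. Each camera call takes 0.05 s, during which the arm holds its last target. There are 200 camera calls.

## Task

Run up the bench grinder: slide the battery pack onto the grinder's shoe until it clicks fully home against the end stop, with the safety catch still on. Then flip the safety catch right over to free the lever, and only then pull the hold-to-run lever all the way back to its stop. Finish while still holding the lever pulled back with the gripper (do not let go), and leave everything else on the bench where it is.

Things in the scene. Friction and masses are not known exactly. Their poses are not given: they have to be found in the camera images.
- battery_mid (a point): Centre (30 mm above the underside) of the loose battery pack, a black block 100 long (its x) x 52 wide (y) x 60 tall, about 0.5 kg, standing on the bench, grey panel on top. A C-shaped channel runs under it along x: slot 24 wide between two 6 mm thick lips, inside 40 wide, roof 18 above the underside, notch in the roof at mid-length. Same both ways round: either end may lead. Grip across the 52 mm.
- grinder: Cordless bench grinder, bolted down; place and yaw vary. Origin on the bench under its middle, +x away from the robot at yaw 0, y left, z up; offsets of other entries are in mm in this frame. Base plate x -150..140, y -170..180, 12 thick. Motor along x in the middle, y -47..47, top z 115; wheel and rest x 98..130, top z 128. Battery shoe along y = -100; control box x -70..60, y 61..176, top z 38.
- shoe_home (a point): Where battery_mid is when the battery is fully home on the shoe: offset (30, -100, 60). The battery stands on the shoe's grey bed (64 wide, top at z 30) and is pushed along grinder +x, its channel running over the rail, to the end stop (face at x 80, 50 tall).
- rail_nose (a point): Rounded front tip of the shoe's aluminium T-rail, on the bed: offset (-27, -100, 30). Stem 19 wide, head 35 wide from 8.5 to 15 above the bed: the battery's channel has 2.5 mm play each side and in height. From about 46 to 10 mm short of home a sprung steel nub drags under the channel's roof (push 5 to 8 N); near home it springs up into the notch and then holds the battery.
- sill (a point): Middle of the clear flat bed in front of the rail, on its top: offset (-82, -100, 30). A battery set down here (its centre 30 mm above this point, its length along grinder x) stands just before the rail's nose; from here it goes 112 mm along grinder +x to its home.
- catch (a joint): Angle of the safety catch, rad: 0 to 0.2 at the start (on: the gate arm lies across the front of the lever and blocks it), 1.2 = flipped fully over (gate arm swung up, lever free). It turns about a level axle along grinder x and stays where it is left; friction 0.05 N m, about 1.5 N at the tab.
- catch_axle (a point): Point on the catch's axle at the tab's foot: offset (-45, 145, 80). The gate arm is on the same axle 60 mm farther along grinder +x, 9 thick, 50 long, pointing to grinder -y; it rises as the tab is pushed over.
- catch_tab (a point): Point on the catch's steel thumb tab, 40 mm out from the axle. Tab 18 wide (along grinder x), 10 thick, 50 long. It leans 0.6 rad from vertical towards grinder -y (the lever's side) at catch 0, and 0.6 rad to grinder +y (outside) at 1.2. It is flipped by pushing it sideways towards grinder +y.
- lever (a joint): Angle of the hold-to-run lever, rad: 0 = at rest (leaning 0.35 rad to grinder +x), 0.7 = pulled fully back to its stop (leaning 0.35 rad to grinder -x). Blocked at about 0.1 by the catch while that is on. A spring returns it: about 2 N at the grip at rest, 6 N at the stop.
- lever_pivot (a point): The lever's hinge, a level axis along grinder y: offset (20, 100, 50).
- lever_grip (a point): Middle of the lever's black square grip, 18 x 18 mm and 52 long, 115 mm from the hinge along the lever (its end is 23 mm farther), about 158 mm above the bench at rest. Can be pinched from above across grinder y or hooked from behind; travels 79 mm towards grinder -x.
- jar: Bystander, to be left alone: glass storage jar with a steel lid, 64 mm across, 85 mm tall. Origin at its underside.
- wrench: Bystander, to be left alone: steel open-ended wrench lying flat. Origin at its underside.
- screwdriver: Bystander, to be left alone: screwdriver lying flat. Origin at its underside.
- spray: Bystander, to be left alone: aluminium spray can, 60 mm across, 170 mm tall. Origin at its underside.
- mug: Bystander, to be left alone: blue ceramic mug, 80 mm across, 90 mm tall. Origin at its underside.
Not all that is in view belongs to the job. What is meant by the part that bears battery_mid is not green, and is the larger of those in its own colour.

How it is judged (in metres and radians):
On the way, in this order (a step that is already met when the one before it is completed fails the run):
1. the battery is fully home on the shoe, with the lever at rest (x of battery_mid in the frame of shoe_home between -0.004 and 0.004 m and y of battery_mid in the frame of shoe_home between -0.004 and 0.004 m and z of battery_mid in the frame of shoe_home between -0.004 and 0.004 m and angle between battery_mid's own z axis and vertical below 0.08 rad and angle between the x axis of battery_mid and the x axis of shoe_home, either way round below 0.15 rad and value of joint lever below 0.2 rad), for 0.2 s.
2. the safety catch is flipped over while the lever is at rest (all of step 1 and value of joint catch above 0.9 rad), for 0.2 s.
3. the lever is pulled fully back (x of battery_mid in the frame of shoe_home between -0.004 and 0.004 m and y of battery_mid in the frame of shoe_home between -0.004 and 0.004 m and z of battery_mid in the frame of shoe_home between -0.004 and 0.004 m and angle between battery_mid's own z axis and vertical below 0.08 rad and angle between the x axis of battery_mid and the x axis of shoe_home, either way round below 0.15 rad and value of joint catch above 0.9 rad and value of joint lever above 0.58 rad), for 0.2 s.
At the end, for the whole second after the job is handed in: The battery's centre is within 4 mm of its home along each axis of the shoe, level (0.08 rad) and in line (0.15 rad); the catch is past 0.9 rad; the lever is held past 0.58 of 0.7 rad by the fingers (more than 1 N of contact) through the last second (all of step 3 and contact force between the fingers and lever above 1 N); the arm keeps its last pose, push and grip.
It fails at once if the lever is forced while the catch is on (value of joint lever above 0.3 rad and value of joint catch below 0.7 rad).
It fails at once if a bystander is shifted by more than 30 mm or tipped over (distance of any of jar, wrench, screwdriver, spray, mug from where it was at the start of the episode above 0.03 m or angle between any of jar, spray, mug's own z axis and vertical above 0.5 rad).
It also fails if it takes over 67 s, if anything falls off the work surface, if the arm or the gripper's body presses on something with over 40 N, if the wrist force passes 120 N, or if a joint passes its speed limit or range.

## Working session

There is one attempt and no reset: what is moved stays moved. The work goes in short steps, Python scripts to look and compute and a tool call to move; the robot and the scene stay as the last step left them, time stands still between calls to the robot, and variables do not carry over. Pictures are saved under pics/ and viewed, at most 10 in all, crops included, and the job is handed in when it is done.

Besides the shell and the picture viewer there is one more tool, called after "Emit:" as name(argument=value, ...), one argument or row to a line, values as JSON. step_arm: Moves the arm, as the interface text tells. Its arguments: {"type":"object","properties":{"series":{"type":"array"},"hand":{"type":"number"},"squeeze":{"type":"number"}},"required":["series"]}

```bash
mkdir -p pics; cat > h.py <<'E'
import numpy as np, cv2
from scipy.spatial.transform import Rotation as R
from rig import ctrl, grab_frame, order, spotter
def Rm(o):
    o=np.array(o,float)
    return o if o.shape==(3,3) else (R.from_quat(o) if o.size==4 else R.from_rotvec(o)).as_matrix()
def save(f,n): cv2.imwrite('pics/'+n,f['frame'][:,:,::-1])
def ray(f,p):
    d=np.array([(p[0]-f['cx'])/f['fx'],-(p[1]-f['cy'])/f['fy'],-1])
    return np.array(f['origin'],float),Rm(f['orientation'])@d
def atz(f,p,z):
    o,d=ray(f,p); return o+d*(z-o[2])/d[2]
def proj(f,P):
    c=Rm(f['orientation']).T@(np.array(P,float)-f['origin']); return np.array([f['cx']-f['fx']*c[0]/c[2],f['cy']+f['fy']*c[1]/c[2]])
def tri(pairs):
    A=np.zeros((3,3));b=np.zeros(3)
    for f,p in pairs:
        o,d=ray(f,p);d=d/np.linalg.norm(d);M=np.eye(3)-np.outer(d,d);A+=M;b+=M@o
    return np.linalg.solve(A,b)
E
python3 - <<'E'
from h import *
np.set_printoptions(precision=1,suppress=True)
F={}
for c in ('scene','top'):
    f=F[c]=grab_frame(c)
    save(f,c+'0.png'); print(c,{k:v for k,v in f.items() if k!='frame'})
    for n in 'battery_mid grinder shoe_home rail_nose sill catch_axle catch_tab lever_pivot lever_grip jar wrench screwdriver spray mug'.split():
        print(n,[(np.round(x['xy'],1).tolist(),round(x['score'],2)) for x in spotter.place_of(c,n)][:4])
    print([(np.round(x['bbox'],1).tolist(),round(x['score'],2)) for x in spotter.spot_in(c,'battery_mid')])
print(ctrl.read_state(),ctrl.hold_point_z)
E
```

```text
scene {'fx': 460.8171663578747, 'fy': 460.8171663578747, 'cx': 261.45434069494377, 'cy': 188.14809860263085, 'origin': array([1077.2,  597.5, 1376.5]), 'orientation': array([0.3, 0.7, 2.3])}
battery_mid [([208.9, 154.0], 0.97), ([197.5, 131.6], 0.65), ([228.6, 128.2], 0.59)]
grinder [([255.1, 220.9], 0.7)]
shoe_home [([224.4, 199.5], 0.94)]
rail_nose [([238.6, 191.4], 0.88), ([270.8, 233.5], 0.18)]
sill [([250.0, 185.0], 0.62)]
catch_axle [([295.1, 226.4], 0.91)]
catch_tab [([294.6, 217.7], 0.5)]
lever_pivot [([270.5, 235.2], 0.86)]
lever_grip [([262.2, 227.7], 0.62)]
jar [([341.2, 253.0], 0.71)]
wrench [([319.8, 329.1], 0.8)]
screwdriver [([253.1, 221.0], 0.6), ([144.3, 162.9], 0.55)]
spray [([288.9, 296.7], 0.8)]
mug [([163.1, 180.2], 0.73)]
[([234.1, 131.4, 28.4, 31.1], 0.8), ([208.4, 151.5, 33.4, 29.4], 0.78), ([198.6, 131.2, 10.9, 21.0], 0.66)]
top {'fx': 360.88701670574727, 'fy': 360.88701670574727, 'cx': 256.65081796865434, 'cy': 185.5865911650091, 'origin': array([ 372.3,    6.8, 1088.1]), 'orientation': array([ 0.1, -0.1, -1.6])}
battery_mid [([353.9, 202.8], 0.98), ([361.9,
[... 341 characters left out ...]
9)]
wrench [([120.0, 148.3], 0.76), ([250.8, 184.4], 0.57)]
screwdriver [([399.7, 143.0], 0.57)]
spray [([160.4, 142.2], 0.89)]
mug [([367.6, 142.3], 0.72)]
[([394.5, 215.9, 27.4, 23.5], 0.81), ([354.0, 202.0, 28.4, 43.6], 0.63), ([363.2, 254.6, 39.1, 37.9], 0.6), ([404.0, 147.2, 14.0, 59.7], 0.42)]
{'t': 1.6, 'joint_pos': array([ 1.1,  0.1,  1.4, -0. ,  1.7, -0.1]), 'dq': array([ 0.,  0.,  0., -0.,  0., -0.]), 'tau': array([  0. , -35.2, -31.3,  -0. ,   0. ,  -0. ]), 'position': array([198.8, 512.8, 231.3]), 'orientation': array([0.6, 3.1, 0. ]), 'wrist_force': array([-0.9, -0.4, -0.4]), 'torque': array([-0.,  0., -0.]), 'grip_force': 0.0, 'grip_width': 1.002490195975308} 18.700000000000003
```

```bash
python3 - <<'E'
import cv2
t=cv2.imread('pics/top0.png')[100:300,100:430]; cv2.imwrite('pics/t1.png',cv2.resize(t,None,fx=2.4,fy=2.4,interpolation=2))
s=cv2.imread('pics/scene0.png')[100:350,130:380]; cv2.imwrite('pics/s1.png',cv2.resize(s,None,fx=2.4,fy=2.4,interpolation=2))
E
```

```text
(no output)
```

View pics/t1.png

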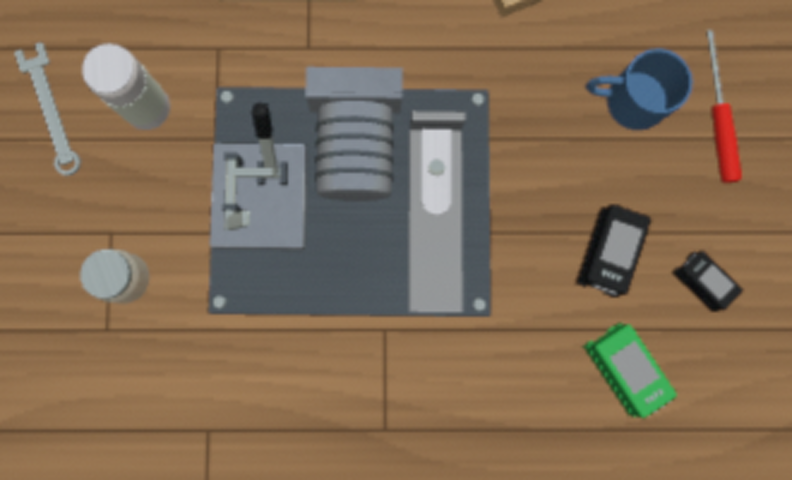

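View pics/s1.png

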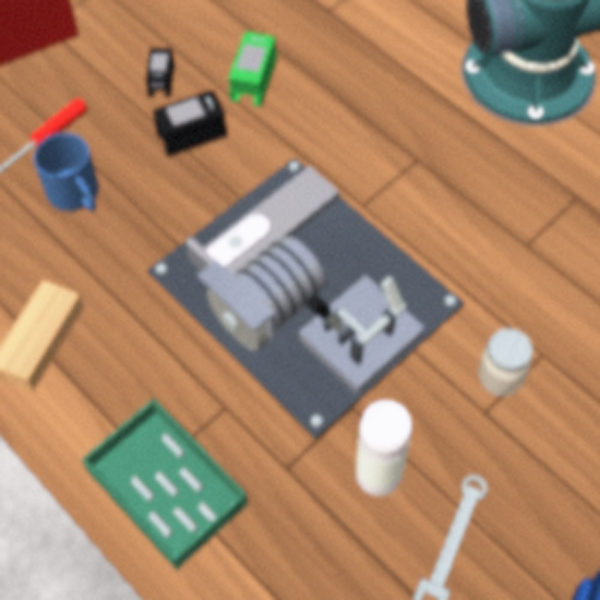

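Candidates for the battery, in top-camera pixels: large black pack (354,203), small black pack (394,216), green pack (363,255). The description picks the large black one at (354,203); the wrist camera will check it. The grinder is near (251,182), with the shoe on the right and the catch and lever on the left.

```bash
cat >> h.py <<'E'
from scipy.optimize import least_squares
OFF=dict(shoe_home=(30,-100,60),rail_nose=(-27,-100,30),sill=(-82,-100,30),catch_axle=(-45,145,80),lever_pivot=(20,100,50))
def G(g,p): return np.append(R.from_euler('z',g[2]).as_matrix()[:2,:2]@np.array(p[:2],float)+g[:2],p[2])
def fitg(obs,g0):
    return least_squares(lambda g:np.concatenate([(proj(f,G(g,o))-p) for f,o,p in obs]),g0,loss='soft_l1',x_scale=[1,1,.01])
E
python3 - <<'E'
from h import *
np.set_printoptions(precision=3,suppress=True)
t=grab_frame('top');s=grab_frame('scene')
c=lambda a,b:(a/2.4+99.8,b/2.4+99.8)
top=dict(shoe_home=(282.6,167),rail_nose=(279.7,188.2),sill=(283,207.2),catch_axle=(192.2,191.8),lever_pivot=(212.8,174.5))
sc=dict(shoe_home=(224.4,199.5),rail_nose=(238.6,191.4),sill=(250,185),catch_axle=(295.1,226.4),lever_pivot=(270.5,235.2))
cor=[((140,180,12),c(218,88)),((140,-170,12),c(489,92)),((-150,180,12),c(208,314)),((-150,-170,12),c(491,315))]
obs=[(t,o,p) for o,p in cor]+[(t,OFF[k],top[k]) for k in OFF]+[(s,OFF[k],sc[k]) for k in OFF]
r=fitg(obs,[380,20,0]);print(r.x,r.fun.reshape(-1,2))
r2=fitg(obs[:4],[380,20,0]);print(r2.x,r2.fun)
print('bat',tri([(t,(353.9,202.8)),(s,(208.9,154))]),atz(t,(353.9,202.8),30))
for q in [(631,211),(598,290)]:print(atz(t,c(*q),60))
print('lever',tri([(t,(207.6,147.3)),(s,(262.2,227.7))]),'tab',tri([(t,(200.9,189.3)),(s,(294.6,217.7))]))
for n,p in dict(small=(394,216),green=(363,255),mug=(367,142),sd=(400,143),jar=(151.8,215.8),spray=(160,142)).items(): print(n,atz(t,p,20))
E
```

```text
[546.491  29.829  -0.002] [[-0.976 -0.929]
 [-0.13  -2.456]
 [ 0.484 -0.099]
 [ 0.84  -0.448]
 [-0.436  0.711]
 [ 1.918  0.394]
 [-1.203 -0.066]
 [ 3.709  0.607]
 [ 0.748 -2.831]
 [ 2.325 -1.551]
 [ 0.83   1.462]
 [ 0.884 -1.291]
 [ 0.166  0.945]
 [ 0.194  0.167]]
[543.427  29.982  -0.013] [-0.551 -0.558  0.328 -0.923 -0.108  0.295  0.284  1.202]
bat [ 477.308 -285.33    13.601] [ 476.813 -282.543   30.   ]
[ 517.41  -301.525   60.   ]
[ 423.016 -258.238   60.   ]
lever [610.425 133.437 163.044] tab [500.983 159.238 122.258]
small [ 438.465 -402.372   20.   ]
green [ 325.231 -305.558   20.   ]
mug [ 663.787 -332.84    20.   ]
sd [ 660.572 -433.361   20.   ]
jar [440.007 313.519  20.   ]
spray [664.281 297.748  20.   ]
```

```bash
cat >> h.py <<'E'
def go(xyz,phi=None,s=None):
    s=s or ctrl.read_state(); T=Rm(s['orientation']); 
    D=T if phi is None else (R.from_euler('z',phi)*R.from_euler('x',np.pi)).as_matrix()
    print('t',round(s['t'],2),'pos',np.round(s['position'],1),'phi',round(np.arctan2(T[1,0],T[0,0]),4),'F',np.round(s['wrist_force'],1),'w',round(s['grip_width'],3),
      '\n shift cm',np.round(T.T@(np.array(xyz)-s['position'])/10,2),'shift cm if turned first',np.round(D.T@(np.array(xyz)-s['position'])/10,2),'turn deg',np.round(np.degrees(R.from_matrix(T.T@D).as_rotvec()),2))
E
python3 - <<'E'
from h import *
go([440,-266,231],2.714)
E
```

```text
t 1.7 pos [198.8 512.8 231.3] phi 2.7718 F [-0.6 -0.2  0.6] w 0.996 
 shift cm [-5.064e+01 -6.390e+01  3.000e-02] shift cm if turned first [-5.425e+01 -6.087e+01  3.000e-02] turn deg [ 0.   -0.    3.31]
```

Emit:
step_arm(
  series=[0,0,0,0,0,3.3,-2.3,-2.6,0,0,0,0,-2.3,-2.6,0,0,0,0,-2.3,-2.6,0,0,0,0,-2.3,-2.6,0,0,0,0,-2.3,-2.6,0,0,0,0,-2.3,-2.6,0,0,0,0,-2.3,-2.6,0,0,0,0,-2.3,-2.6,0,0,0,0,-2.3,-2.6,0,0,0,0,-2.3,-2.6,0,0,0,0,-2.3,-2.6,0,0,0,0],
  hand=0,
)

```text
t: 2.7
position: [310.5, 146.2, 231.6]
orientation: [0.665, 3.069, 0.001]
wrist_force: [1.2, 0.8, -0.5]
grip_width: 1.004
grip_force: 0.0
```

Emit:
step_arm(
  series=[-2.3,-2.6,0,0,0,0,-2.3,-2.6,0,0,0,0,-2.3,-2.6,0,0,0,0,-2.3,-2.6,0,0,0,0,-2.3,-2.6,0,0,0,0,-2.3,-2.6,0,0,0,0,-2.3,-2.6,0,0,0,0,-2.3,-2.6,0,0,0,0,-2.3,-2.6,0,0,0,0,-2.3,-2.6,0,0,0,0,-2.3,-2.6,0,0,0,0,-2.3,-2.6,0,0,0,0],
)

```text
t: 3.7
position: [432.5, -252.5, 231.4]
orientation: [0.667, 3.07, 0.0]
wrist_force: [0.5, 0.3, 0.6]
grip_width: 1.005
grip_force: 0.0
```

```bash
python3 - <<'E'
from h import *
np.set_printoptions(precision=2,suppress=True)
f=grab_frame('wrist');save(f,'w1.png');print(f['origin'],f['orientation'],f['fx'],f['cx'],f['cy'])
for n in ('battery_mid',):
  for x in spotter.place_of('wrist',n): print(np.round(x['xy'],1),x['score'],atz(f,x['xy'],30))
go([472,-281,150])
E
```

```text
[ 372.32 -225.11  373.44] [-0.24 -0.15  1.14] 282.33178711611833 249.89978894960348 187.25632657515195
[149.5 216.4] 0.96 [ 439.5  -398.96   30.  ]
[242.  202.8] 0.82 [ 472.46 -281.89   30.  ]
[178.3 104.5] 0.78 [ 332.05 -298.63   30.  ]
t 3.8 pos [ 432.7 -254.7  230. ] phi 2.7094 F [0.2 1.1 0.1] w 0.996 
 shift cm [-4.68 -0.73  7.99] shift cm if turned first [-4.68 -0.73  7.99] turn deg [0. 0. 0.]
```

View pics/w1.png

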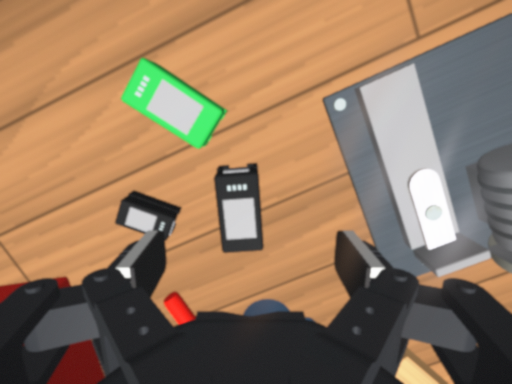

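The pack at (240,208) is the large black one. The small black one is at (148,213) and the green one at (172,103). The choice is confirmed.

```bash
python3 - <<'E'
from h import *
np.set_printoptions(precision=3,suppress=True)
f=grab_frame('wrist')
g=cv2.cvtColor(f['frame'],cv2.COLOR_RGB2GRAY)
# battery top face corners refined
c=np.array([[225,251],[263,249],[218,172],[256,170]],np.float32).reshape(-1,1,2)
c=cv2.cornerSubPix(g,c,(5,5),(-1,-1),(3,30,.01)).reshape(-1,2);print(c)
P=[atz(f,p,60) for p in c];print(np.array(P))
for a,b in ((0,2),(1,3)):
    d=P[b]-P[a];print('yaw',np.arctan2(d[1],d[0]),np.linalg.norm(d))
# grey panel
hsv=cv2.cvtColor(f['frame'],cv2.COLOR_RGB2HSV);m=((hsv[...,1]<40)&(hsv[...,2]>140)).astype(np.uint8);m2=m*0;m2[190:250,215:265]=m[190:250,215:265]
k=cv2.findContours(m2,0,2)[0];k=max(k,key=cv2.contourArea)
q=np.array([atz(f,p[0],60)[:2] for p in k],np.float32);print('panel',cv2.minAreaRect(q))
q=[atz(f,p,30) for p in ((361,87),(411,248),(414,65),(456,232))]
for a,b in ((0,1),(2,3)):d=q[b]-q[a];print('bed yaw',np.arctan2(d[1],d[0]),q[a],q[b])
for n in ('shoe_home','rail_nose','sill'):
  for x in spotter.place_of('wrist',n)[:1]: print(n,x['score'],atz(f,x['xy'],OFF[n][2]),G((545,30,-.01),OFF[n]))
E
```

```text
[[224.5   251.858]
 [264.5   249.179]
 [218.    172.   ]
 [256.    170.   ]]
[[ 511.216 -325.39    60.   ]
 [ 528.355 -279.521   60.   ]
 [ 418.609 -288.185   60.   ]
 [ 434.471 -248.254   60.   ]]
yaw 2.7595839909142614 99.8015663393966
yaw 2.820113343421129 98.9536233066246
panel ((480.5421142578125, -288.14666748046875), (36.612709045410156, 50.85848617553711), 69.90149688720703)
bed yaw -0.02445409621685795 [ 402.491 -101.072   30.   ] [ 623.351 -106.474   30.   ]
bed yaw -0.03135357523649885 [405.191 -39.473  30.   ] [625.582 -46.386  30.   ]
shoe_home 0.58 [573.991 -66.316  60.   ] [573.999 -70.295  60.   ]
rail_nose 0.79 [519.743 -67.562  30.   ] [517.001 -69.725  30.   ]
sill 0.85 [468.319 -70.13   30.   ] [462.004 -69.175  30.   ]
```

```bash
python3 - <<'E'
from h import *
go([472.7,-284,26],2.79)
E
```

```text
t 4.0 pos [ 432.2 -249.7  231.4] phi 2.7149 F [ 0.2 -0.2 -0.4] w 1.0 
 shift cm [-5.11 -1.45 20.54] shift cm if turned first [-4.98 -1.82 20.54] turn deg [ 0.03 -0.01 -4.3 ]
```

```bash
python3 - <<'E'
from h import *
np.set_printoptions(precision=4,suppress=True)
for i in range(4):
    f=grab_frame('wrist');s=ctrl.read_state();print(s['position'],s['orientation'],f['origin'],f['orientation'],s['joint_pos'])
E
```

```text
[ 432.2163 -249.5334  231.6108] [0.6643 3.0702 0.0004] [ 372.0071 -222.5269  373.5361] [-0.2366 -0.1528  1.1371] [-0.6375 -0.0269  1.4873  0.0004  1.6809 -1.7821]
[ 432.2686 -249.4709  231.7915] [ 0.6637  3.0699 -0.    ] [ 371.9824 -222.274   373.7196] [-0.2372 -0.153   1.1377] [-0.6373 -0.0273  1.4873  0.0003  1.6808 -1.7822]
[ 432.2983 -249.4656  231.7985] [ 0.6636  3.0698 -0.0002] [ 371.9849 -222.1777  373.8296] [-0.2376 -0.1531  1.1379] [-0.6372 -0.0273  1.4873  0.0003  1.6807 -1.7822]
[ 432.3159 -249.602   231.8365] [ 0.6638  3.0697 -0.0003] [ 372.0035 -222.1907  373.8771] [-0.2378 -0.1531  1.138 ] [-0.6374 -0.0272  1.4872  0.0002  1.6807 -1.7822]
```

Emit:
step_arm(
  series=[0,0,0,0,0,-4.3,-1.7,-0.6,2,0,0,0,-1.7,-0.6,2,0,0,0,-1.6,-0.6,2,0,0,0,0,0,2,0,0,0,0,0,1,0,0,0,0,0,0,0,0,0,0,0,0,0,0,0,0,0,0,0,0,0],
)

```text
t: 4.95
position: [473.6, -284.8, 143.1]
orientation: [0.549, 3.09, -0.002]
wrist_force: [-0.4, 0.5, 0.4]
grip_width: 0.997
grip_force: 0.0
```

```bash
python3 - <<'E'
from h import *
np.set_printoptions(precision=3,suppress=True)
f=grab_frame('wrist');save(f,'w2.png')
for x in spotter.place_of('wrist','battery_mid')[:3]: print(np.round(x['xy'],1),x['score'],atz(f,x['xy'],30))
go([472.7,-284,26],2.79)
E
```

```text
[175.1  30.1] 0.75 [ 332.007 -297.831   30.   ]
[249.8 182.2] 0.65 [ 472.673 -284.808   30.   ]
[124.8 191.3] 0.65 [ 440.465 -398.344   30.   ]
t 5.05 pos [ 473.7 -285.1  143.5] phi 2.7895 F [ 0.7 -0.2  0.6] w 1.0 
 shift cm [ 0.18  0.08 11.75] shift cm if turned first [ 0.14  0.07 11.75] turn deg [-0.06  0.21 -0.03]
```

View pics/w2.png

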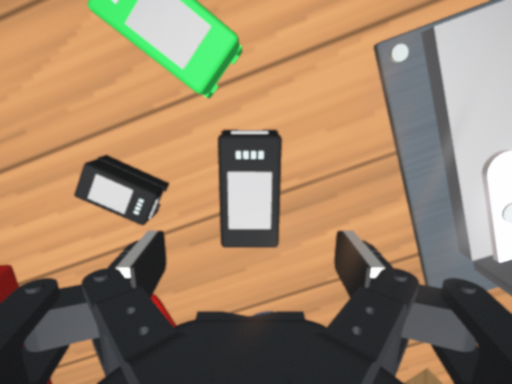

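The pack is upright and centred between the fingers at column 250, so I go down and grip.

Emit:
step_arm(
  series=[0.1,0,2,0,0,0,0,0,2,0,0,0,0,0,2,0,0,0,0,0,2,0,0,0,0,0,2,0,0,0,0,0,1.5,0,0,0,0,0,0.6,0,0,0,0,0,0,0,0,0,0,0,0,0,0,0,0,0,0,0,0,0],
)

```text
t: 5.88
position: [473.2, -285.3, 22.2]
orientation: [0.55, 3.09, -0.002]
wrist_force: [1.2, 0.0, 0.0]
grip_width: 0.999
grip_force: 0.0
```

Emit:
step_arm(
  series=[0,0,0,0,0,0,0,0,0,0,0,0,0,0,0,0,0,0,0,0,0,0,0,0,0,0,0,0,0,0,0,0,0,0,0,0,0,0,0,0,0,0,0,0,0,0,0,0],
  hand=1,
  squeeze=50,
)

```text
t: 6.55
position: [472.6, -285.1, 21.4]
orientation: [0.55, 3.091, -0.002]
wrist_force: [-0.9, 0.8, 5.6]
grip_width: 0.604
grip_force: 54.4
```

```bash
python3 - <<'E'
from h import *
go([462,-69,160],np.pi-.015)
E
```

```text
t 6.55 pos [ 472.6 -285.1   21.4] phi 2.7893 F [-0.9  0.8  5.6] w 0.604 
 shift cm [  8.43  19.9  -13.9 ] shift cm if turned first [  1.39  21.59 -13.86] turn deg [ -0.07   0.09 -19.33]
```

Emit:
step_arm(
  series=[0,0,-1,0,0,0,0,0,-2,0,0,0,0,0,-3,0,0,0,0,0,-3,0,0,0,0,0,-3,0,0,0,0,0,-3,0,0,0,0,0,-1,0,0,-6.4,0,0,0,0,0,-6.4,0,0,0,0,0,-6.4,0,0,0,0,0,0],
)

```text
t: 7.38
position: [471.3, -283.5, 178.9]
orientation: [-0.024, -3.139, -0.004]
wrist_force: [0.0, -0.2, -5.5]
grip_width: 0.604
grip_force: 53.6
```

Emit:
step_arm(
  series=[-1.5,1.5,0,0,0,0,-1.5,1.5,0,0,0,0,-1.5,1.5,0,0,0,0,-1.5,1.5,0,0,0,0,-1.5,1.5,0,0,0,0,-1.5,1.5,0,0,0,0,0,0,0,0,0,0,0,0,0,0,0,0,0,0,0,0,0,0,0,0,0,0,0,0,0,0,0,0,0,0],
)

```text
t: 8.3
position: [562.9, -196.6, 179.9]
orientation: [-0.03, -3.141, -0.001]
wrist_force: [0.6, -0.9, -3.7]
grip_width: 0.604
grip_force: 53.7
```

```bash
python3 - <<'E'
from h import *
np.set_printoptions(precision=3,suppress=True)
f=grab_frame('wrist');save(f,'w3.png')
for n in ('shoe_home','rail_nose','sill'):
  for x in spotter.place_of('wrist',n)[:1]: print(n,np.round(x['xy'],1),x['score'],atz(f,x['xy'],OFF[n][2]))
go([462,-69,160],np.pi-.015)
E
```

```text
shoe_home [381.5 191.1] 0.65 [574.547 -70.006  60.   ]
rail_nose [373.7 132. ] 0.71 [520.562 -70.048  30.   ]
sill [380.9  73.7] 0.57 [465.146 -68.426  30.   ]
t 8.5 pos [ 563.4 -196.5  180.4] phi 3.1233 F [-0.5 -0.1 -4.5] w 0.605 
 shift cm [10.37 12.56  2.04] shift cm if turned first [10.33 12.59  2.04] turn deg [ 0.    0.01 -0.19]
```

View pics/w3.png

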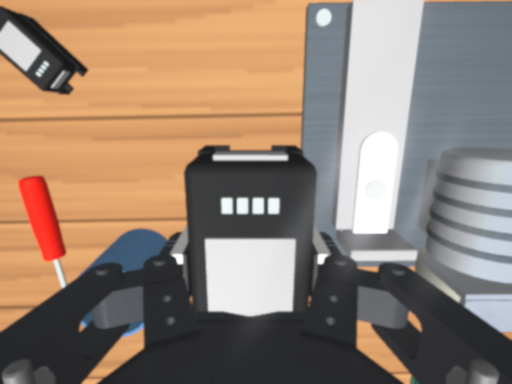

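The battery sits between the fingers at (251,230), with the bed and white rail to the right. The rail nose is near (379,133) and the end stop near (376,245).

```bash
python3 - <<'E'
from h import *
np.set_printoptions(precision=2,suppress=True)
f=grab_frame('wrist');g=cv2.GaussianBlur(cv2.cvtColor(f['frame'],cv2.COLOR_RGB2GRAY),(3,3),0).astype(float)
print(g[60,335:430:3].astype(int),g[180,335:430:3].astype(int))
def edge(rows,c0,c1,sgn,z):
    P=[]
    for r in rows:
        a,b=c0+(c1-c0)*(r-rows[0])/(rows[-1]-rows[0]),6
        x=np.arange(int(a)-b,int(a)+b+1);d=sgn*np.gradient(g[r,x]);d[d<0]=0
        P.append(atz(f,((x*d).sum()/d.sum(),r),z)[:2])
    P=np.array(P);k,c=np.polyfit(P[:,0],P[:,1],1)
    print('yaw',np.arctan(k),'y at x=520:',k*520+c,'rms',np.std(P[:,1]-k*P[:,0]-c))
edge(range(20,120,3),420,408,-1,30)
edge(range(20,120,3),353,346,1,30)
edge(range(150,220,3),359,357,1,45)
edge(range(150,220,3),401,394,-1,45)
# nose tip and stop face
for c in (376,379,382):
    x=g[115:150,c];r=115+np.argmax(np.gradient(x));print('nose',r,atz(f,(c,r),43))
print(g[225:245,375].astype(int))
E
```

```text
[129 129 126 102 130 225 231 231 230 230 230 230 229 229 229 228 228 228
 227 227 227 227 226 227 226 226 224 157 128 126 126 126] [143 169 229 232 232 232 231 216 253 255 255 254 250 247 250 253 255 255
 255 253 236 216 144 134 131 130 130 130 133 135 126 130]
yaw -0.009329538712760491 y at x=520: -37.186865462038924 rms 0.06818452111085659
yaw -0.010724921495067454 y at x=520: -101.72459550927202 rms 0.03977171920275943
yaw -0.011946025439981849 y at x=520: -87.29040921267381 rms 0.05804190946231866
yaw -0.013113827531436773 y at x=520: -46.16814641670295 rms 0.05909628092206767
nose 131 [519.1  -73.23  43.  ]
nose 131 [519.15 -70.32  43.  ]
nose 130 [518.25 -67.5   43.  ]
[255 255 255 255 255 255 250 224 176 138 124 120 119 117 116 115 114 113
 113 112]
```

```bash
python3 - <<'E'
from h import *
np.set_printoptions(precision=2,suppress=True)
f=grab_frame('wrist');g=cv2.cvtColor(f['frame'],cv2.COLOR_RGB2GRAY).astype(float)
for r in (175,190,205):
    d=np.gradient(g[r]);a=178+np.argmin(d[178:200]);b=300+np.argmax(d[300:325]);print(r,a,b,atz(f,(a,r),219),atz(f,(b,r),219))
go([450,-68.7,110],np.pi-.0105)
E
```

```text
175 184 316 [ 520.4  -220.59  219.  ] [ 521.28 -171.    219.  ]
190 185 315 [ 526.26 -220.68  219.  ] [ 527.14 -171.12  219.  ]
205 186 314 [ 532.29 -220.76  219.  ] [ 533.17 -171.25  219.  ]
t 8.6 pos [ 563.5 -196.3  180.5] phi 3.1237 F [ 0.1 -0.4 -5. ] w 0.599 
 shift cm [11.58 12.55  7.04] shift cm if turned first [11.49 12.64  7.05] turn deg [-0.    0.01 -0.42]
```

Emit:
step_arm(
  series=[0,0,0,0,0,-0.4,1.9,2.1,0,0,0,0,1.9,2.1,0,0,0,0,1.9,2.1,0,0,0,0,1.9,2.1,0,0,0,0,1.9,2.1,0,0,0,0,2,2.1,0,0,0,0,0,0,3.5,0,0,0,0,0,3.5,0,0,0,0,0,3,0,0,0,0,0,0,0,0,0,0,0,0,0,0,0],
)

```text
t: 9.6
position: [448.5, -68.4, 79.1]
orientation: [-0.016, -3.137, -0.002]
wrist_force: [0.4, 0.2, -3.8]
grip_width: 0.605
grip_force: 54.7
```

Emit:
step_arm(
  series=[0,0,0,0,0,0,0,0,0,0,0,0,0,0,0,0,0,0,0,0,0,0,0,0],
)

```text
t: 9.93
position: [451.4, -69.3, 82.3]
orientation: [0.016, 3.138, -0.001]
wrist_force: [-0.1, 0.7, -4.6]
grip_width: 0.597
grip_force: 54.8
```

```bash
python3 - <<'E'
from h import *
go([450,-68.8,53],np.pi-.0105)
E
```

```text
t 9.93 pos [451.4 -69.3  82.3] phi 3.1312 F [-0.1  0.7 -4.6] w 0.597 
 shift cm [0.15 0.05 2.93] shift cm if turned first [0.14 0.05 2.93] turn deg [-0.05  0.21  0.  ]
```

Emit:
step_arm(
  series=[0.1,0.1,1.5,0,0,0,0,0,1,0,0,0,0,0,0.3,0,0,0,0,0,0.1,0,0,0,0,0,0.1,0,0,0,0,0,0,0,0,0,0,0,0,0,0,0,0,0,0,0,0,0],
)

```text
t: 10.6
position: [449.3, -67.9, 51.3]
orientation: [0.016, 3.141, -0.0]
wrist_force: [-4.1, 0.3, 5.2]
grip_width: 0.599
grip_force: 56.0
```

```bash
python3 - <<'E'
from h import *
go([576,-70.1,52],np.pi-.0105)
E
```

```text
t 10.6 pos [449.3 -67.9  51.3] phi 3.1314 F [-4.1  0.3  5.2] w 0.599 
 shift cm [-12.67  -0.09  -0.06] shift cm if turned first [-12.67  -0.08  -0.07] turn deg [-0.01  0.05  0.02]
```

Emit:
step_arm(
  series=[0,-0.1,-0.06,0,0,0,-1,0,0,0,0,0,-0.8,0,0,0,0,0,-0.6,0,0,0,0,0,-0.6,0,0,0,0,0,-0.6,0,0,0,0,0,-0.6,0,0,0,0,0,-0.6,0,0,0,0,0,0,0,0,0,0,0,0,0,0,0,0,0],
)

```text
t: 11.43
position: [498.9, -69.6, 51.4]
orientation: [0.016, 3.138, -0.001]
wrist_force: [2.2, -0.1, 1.2]
grip_width: 0.605
grip_force: 55.8
```

```bash
python3 - <<'E'
from h import *
go([576,-70.1,52],np.pi-.0105)
E
```

```text
t 11.43 pos [498.9 -69.6  51.4] phi 3.1314 F [ 2.2 -0.1  1.2] w 0.605 
 shift cm [-7.71  0.03 -0.03] shift cm if turned first [-7.71  0.03 -0.06] turn deg [-0.03  0.23  0.02]
```

Emit:
step_arm(
  series=[-0.8,0,0,0,0,0,-0.8,0,0,0,0,0,-0.8,0,0,0,0,0,-0.8,0,0,0,0,0,-0.8,0,0,0,0,0,-0.8,0,0,0,0,0,-0.8,0,0,0,0,0,-0.8,0,0,0,0,0,-0.4,0,0,0,0,0,0,0,0,0,0,0],
)

```text
t: 12.27
position: [566.3, -70.2, 51.4]
orientation: [0.016, 3.139, -0.0]
wrist_force: [1.4, -0.2, 3.8]
grip_width: 0.601
grip_force: 55.9
```

Emit:
step_arm(
  series=[-0.3,0,0,0,0,0,-0.2,0,0,0,0,0,-0.2,0,0,0,0,0,0,0,0,0,0,0,0,0,0,0,0,0,0,0,0,0,0,0],
)

```text
t: 12.77
position: [571.4, -70.2, 51.3]
orientation: [-0.016, -3.141, 0.0]
wrist_force: [-3.4, 0.3, 6.0]
grip_width: 0.602
grip_force: 56.3
```

```bash
python3 - <<'E'
from h import *
go([576,-70.1,52],np.pi-.0105)
E
```

```text
t 12.77 pos [571.4 -70.2  51.3] phi 3.1313 F [-3.4  0.3  6. ] w 0.602 
 shift cm [-0.46  0.01 -0.07] shift cm if turned first [-0.46  0.01 -0.07] turn deg [-0.01 -0.04  0.01]
```

Emit:
step_arm(
  series=[-0.2,0,0,0,0,0,-0.2,0,0,0,0,0,-0.2,0,0,0,0,0,0,0,0,0,0,0,0,0,0,0,0,0],
)

```text
t: 13.18
position: [573.3, -70.2, 51.5]
orientation: [-0.016, -3.131, 0.0]
wrist_force: [-17.2, 0.7, 14.0]
grip_width: 0.6
grip_force: 57.2
```

Emit:
step_arm(
  series=[-0.2,0,0,0,0,0,-0.2,0,0,0,0,0,0,0,0,0,0,0,0,0,0,0,0,0],
)

```text
t: 13.52
position: [573.2, -70.2, 51.3]
orientation: [-0.016, -3.121, -0.0]
wrist_force: [-28.0, 0.4, 20.5]
grip_width: 0.606
grip_force: 58.1
```

Emit:
step_arm(
  series=[0.4,0,-0.05,0,0,0,0,0,0,0,0,0,0,0,0,0,0,0],
)

```text
t: 13.77
position: [573.4, -70.2, 51.3]
orientation: [-0.016, -3.131, -0.0]
wrist_force: [-11.9, -0.4, 11.4]
grip_width: 0.601
grip_force: 56.9
```

Emit:
step_arm(
  series=[0,0,0,0,0,0,0,0,0,0,0,0,0,0,0,0,0,0,0,0,0,0,0,0,0,0,0,0,0,0],
  hand=0.27,
)

```text
t: 14.18
position: [578.2, -70.1, 51.1]
orientation: [0.016, 3.141, 0.0]
wrist_force: [-0.2, -0.2, -0.2]
grip_width: 0.731
grip_force: 0.0
```

```bash
python3 - <<'E'
from h import *
go([576,-70.1,250],np.pi-.0105)
E
```

```text
t 14.18 pos [578.2 -70.1  51.1] phi 3.1314 F [-0.2 -0.2 -0.2] w 0.731 
 shift cm [  0.21   0.   -19.89] shift cm if turned first [  0.22  -0.   -19.89] turn deg [0.01 0.01 0.02]
```

Emit:
step_arm(
  series=[0,0,-1,0,0,0,0,0,-2.5,0,0,0,0,0,-3.5,0,0,0,0,0,-3.5,0,0,0,0,0,-3.5,0,0,0,0,0,-3.5,0,0,0,0,0,-3.5,0,0,0,0,3,0,0,0,0,0,3,0,0,0,0,0,3,0,0,0,0,0,3,0,0,0,0,0,0,0,0,0,0],
)

```text
t: 15.18
position: [579.0, 54.9, 262.5]
orientation: [0.007, 3.14, 0.005]
wrist_force: [0.3, 0.4, -0.1]
grip_width: 0.728
grip_force: 0.0
```

Emit:
step_arm(
  series=[0,0,0,0,0,0,0,0,0,0,0,0,0,0,0,0,0,0],
)

```text
t: 15.43
position: [579.3, 48.8, 261.7]
orientation: [0.018, 3.141, -0.001]
wrist_force: [-0.2, 0.1, -0.7]
grip_width: 0.729
grip_force: 0.0
```

```bash
python3 - <<'E'
from h import *
np.set_printoptions(precision=2,suppress=True)
f=grab_frame('wrist');save(f,'w4.png')
Z=dict(battery_mid=60,catch_axle=80,lever_pivot=50,lever_grip=158,catch_tab=110)
for n in Z:
  for x in spotter.place_of('wrist',n)[:2]: print(n,np.round(x['xy'],1),round(x['score'],2),atz(f,x['xy'],Z[n]))
t=grab_frame('top');s=grab_frame('scene');g=(544,29.4,-.0105)
for n in ('lever_grip','catch_tab','catch_axle','battery_mid'):
  for nm,c in (('top',t),('scene',s)):
    for x in spotter.place_of(nm,n)[:1]: print(n,nm,np.round(x['xy'],1),round(x['score'],2),atz(c,x['xy'],Z[n]))
for n in OFF: print(n,G(g,OFF[n]))
go([510,60,250],np.pi-.0105)
E
```

```text
battery_mid [153.4 161.6] 0.81 [573.09 -70.43  60.  ]
catch_axle [363.6  97.3] 0.72 [501.12 173.62  80.  ]
catch_axle [  1.5 223.8] 0.38 [ 645.07 -258.8    80.  ]
lever_pivot [314.7 156.4] 0.6 [570.47 130.23  50.  ]
lever_pivot [161.3 116.6] 0.24 [519.63 -58.69  50.  ]
lever_grip [338.5 215. ] 0.9 [607.94 130.34 158.  ]
catch_tab [357.8  97.8] 0.73 [502.64 156.41 110.  ]
lever_grip top [206.  149.6] 0.51 [605.78 137.88 158.  ]
lever_grip scene [225.1 197.2] 0.62 [615.36 -26.12 158.  ]
catch_tab scene [291.8 217.6] 0.65 [497.46 153.12 110.  ]
catch_axle top [194.5 193.9] 0.8 [497.55 178.78  80.  ]
catch_axle scene [295.4 227.7] 0.72 [502.41 176.1   80.  ]
battery_mid top [282.1 167.4] 0.94 [577.21 -70.06  60.  ]
battery_mid scene [226.7 194.4] 0.85 [566.82 -80.83  60.  ]
shoe_home [572.95 -70.91  60.  ]
rail_nose [515.95 -70.31  30.  ]
sill [460.95 -69.73  30.  ]
catch_axle [500.52 174.86  80.  ]
lever_pivot [565.05 129.18  50.  ]
t 16.23 pos [579.2  49.9 261.4] phi 3.1314 F [ 0.8 -0.1  0.2] w 0.73 
 shift cm [6.93 0.94 1.14] shift cm if turned first [6.93 0.94 1.14] turn deg [0.   0.   0.02]
```

View pics/w4.png

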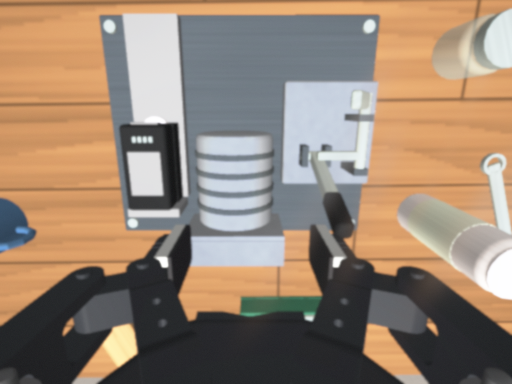

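```bash
python3 - <<'E'
from h import *
np.set_printoptions(precision=2,suppress=True)
f=grab_frame('wrist');g=cv2.cvtColor(f['frame'],cv2.COLOR_RGB2GRAY)
c=np.array([[102,15],[378,15],[127,229],[358,229],[122,125],[177,124],[130,209],[181,208],[285,81],[377,82],[366,183],[284,183]],np.float32).reshape(-1,1,2)
c=cv2.cornerSubPix(g,c,(4,4),(-1,-1),(3,30,.01)).reshape(-1,2);print(c.tolist())
O=[(-150,-170,12),(-150,180,12),(140,-170,12),(140,180,12)]
O2=[(-70,61,38),(-70,176,38),(60,176,38),(60,61,38)]
r=fitg([(f,o,p) for o,p in zip(O,c[:4])],[544,29,-.01]);print(r.x,r.fun)
r=fitg([(f,o,p) for o,p in zip(O+O2,list(c[:4])+list(c[8:]))],[544,29,-.01]);print(r.x,r.fun)
B=np.array([atz(f,p,90) for p in c[4:8]]);print(B,B.mean(0),'home',G(r.x,OFF['shoe_home']))
E
```

```text
[[98.2356948852539, 14.689793586730957], [377.9627990722656, 14.61278247833252], [127.0, 229.0], [358.0, 229.0], [118.02565002441406, 125.59785461425781], [176.65357971191406, 122.69934844970703], [126.92729949951172, 208.564697265625], [177.2412109375, 208.4419708251953], [284.42657470703125, 82.12723541259766], [377.0, 82.0], [364.2450866699219, 184.64212036132812], [281.3923645019531, 182.97169494628906]]
[548.74  32.42  -0.01] [-0.8  -0.23  3.74 -1.08 -1.56  2.76  0.47  2.21]
[549.23  30.64  -0.01] [-2.03  0.01  2.4  -0.39 -2.85  2.92 -0.9   2.68 -0.26 -0.73  1.66 -0.74
  2.87 -0.07 -0.21  1.7 ]
[[527.86 -93.23  90.  ]
 [525.42 -29.27  90.  ]
 [623.27 -95.46  90.  ]
 [623.7  -36.29  90.  ]] [575.06 -63.56  90.  ] home [578.37 -69.61  60.  ]
```

```bash
python3 - <<'E'
from h import *
go([501,118,101],np.pi-.0105)
E
```

```text
t 16.28 pos [579.2  49.9 261.4] phi 3.1315 F [ 0.6 -0.6 -0.3] w 0.727 
 shift cm [ 7.89  6.73 16.04] shift cm if turned first [ 7.89  6.73 16.04] turn deg [0.   0.   0.02]
```

The pack sits against the end stop at (150,213), the catch tab is at (360,97) and the lever grip at (338,215). Next I shut the fingers and move beside the tab.

Emit:
step_arm(
  series=[2,1.7,0,0,0,0,2,1.7,0,0,0,0,2,1.7,0,0,0,0,1.9,1.6,0,0,0,0,0,0,3,0,0,0,0,0,3,0,0,0,0,0,3,0,0,0,0,0,0,0,0,0,0,0,0,0,0,0,0,0,0,0,0,0],
  hand=1,
  squeeze=50,
)

```text
t: 17.12
position: [501.9, 117.7, 173.3]
orientation: [0.016, 3.139, 0.001]
wrist_force: [1.4, 0.9, 0.7]
grip_width: 0.001
grip_force: 0.0
```

```bash
python3 - <<'E'
from h import *
np.set_printoptions(precision=2,suppress=True)
f=grab_frame('wrist');save(f,'w5.png')
go([501,118,101],np.pi-.0105)
E
```

```text
t 17.17 pos [502.4 117.8 174.1] phi 3.1312 F [ 0.3 -0.2  0.8] w 0.004 
 shift cm [0.17 0.02 7.31] shift cm if turned first [0.14 0.02 7.31] turn deg [0.04 0.26 0.  ]
```

View pics/w5.png

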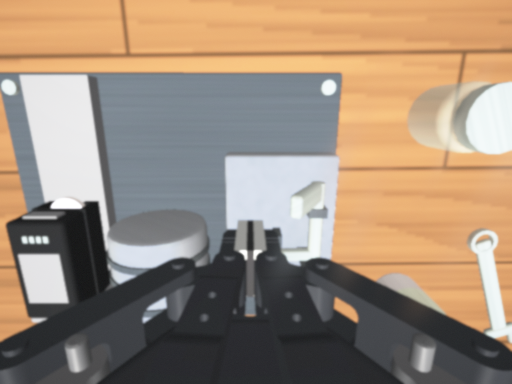

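The tab shows at (308,198), to the +y side of the shut fingertips at (250,230). I lower the fingers and push.

Emit:
step_arm(
  series=[0.1,0,2.5,0,0,0,0,0,2.5,0,0,0,0,0,1.8,0,0,0,0,0,0.4,0,0,0,0,0,0,0,0,0,0,0,0,0,0,0],
)

```text
t: 17.67
position: [501.4, 117.8, 101.7]
orientation: [0.016, 3.138, 0.001]
wrist_force: [-0.1, 0.3, 0.7]
grip_width: -0.001
grip_force: 0.0
```

Emit:
step_arm(
  series=[0,0.7,0,0,0,0,0,0.7,0,0,0,0,0,0.7,0,0,0,0,0,0.7,0,0,0,0,0,0.7,0,0,0,0,0,0.5,0,0,0,0,0,0,0,0,0,0,0,0,0,0,0,0],
)

```text
t: 18.33
position: [499.9, 158.4, 99.0]
orientation: [-0.015, -3.141, -0.001]
wrist_force: [0.2, 0.1, -0.3]
grip_width: 0.001
grip_force: 0.0
```

Emit:
step_arm(
  series=[0,0.4,0,0,0,0,0,0.4,0,0,0,0,0,0.3,0,0,0,0,0,0,0,0,0,0,0,0,0,0,0,0],
)

```text
t: 18.75
position: [500.4, 169.1, 99.3]
orientation: [-0.016, -3.141, -0.001]
wrist_force: [0.4, 1.1, 0.1]
grip_width: 0.001
grip_force: 0.0
```

Emit:
step_arm(
  series=[0,0.4,0,0,0,0,0,0.3,0,0,0,0,0,0.2,0,0,0,0,0,0,0,0,0,0,0,0,0,0,0,0],
)

```text
t: 19.17
position: [500.5, 176.8, 99.4]
orientation: [-0.016, -3.142, 0.003]
wrist_force: [-1.3, -6.1, -0.3]
grip_width: -0.003
grip_force: 2.2
```

```bash
python3 - <<'E'
from h import *
np.set_printoptions(precision=2,suppress=True)
f=grab_frame('wrist');save(f,'w6.png')
go([501,118,101],np.pi-.0105)
E
```

```text
t 19.22 pos [500.5 176.8  99.4] phi 3.1311 F [-0.1 -5.1 -0.9] w 0.002 
 shift cm [-0.11 -5.88 -0.15] shift cm if turned first [-0.11 -5.88 -0.16] turn deg [-0.12 -0.    0.  ]
```

View pics/w6.png

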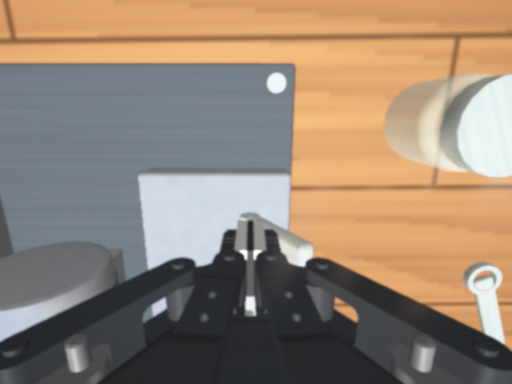

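The tab now leans to +y, with its tip at about (300,250), and the 6 N reaction says it is at its stop. I back off, rise, and move over the lever.

Emit:
step_arm(
  series=[0,-1,0,0,0,0,0,-1.5,-0.5,0,0,0,0,-1,-2.5,0,0,0,0,-1.2,-3.5,0,0,0,0,0,-3.5,0,0,0,0,0,-3.5,0,0,0,-2.5,0,0,0,0,0,-2.5,0,0,0,0,0,-1.5,0,0,0,0,0,0,0,0,0,0,0,0,0,0,0,0,0],
  hand=0.45,
)

```text
t: 20.13
position: [565.1, 130.2, 233.9]
orientation: [-0.016, -3.14, -0.002]
wrist_force: [1.2, 0.3, 0.6]
grip_width: 0.548
grip_force: 0.0
```

```bash
python3 - <<'E'
from h import *
np.set_printoptions(precision=2,suppress=True)
f=grab_frame('wrist');save(f,'w7.png')
for n,z in (('lever_grip',158),('catch_tab',113)):
  for x in spotter.place_of('wrist',n)[:2]: print(n,np.round(x['xy'],1),round(x['score'],2),atz(f,x['xy'],z))
go([607.3,129.6,146],np.pi-.0105)
E
```

```text
lever_grip [250.6 241.2] 0.75 [605.62 130.23 158.  ]
catch_tab [326.8 114.4] 0.7 [503.23 200.11 113.  ]
catch_tab [369.7 226.7] 0.48 [612.93 249.9  113.  ]
t 20.28 pos [564.2 130.3 234.5] phi 3.1318 F [0.7 0.1 0.5] w 0.549 
 shift cm [-4.31 -0.03  8.85] shift cm if turned first [-4.31 -0.02  8.85] turn deg [ 0.04 -0.02  0.04]
```

View pics/w7.png

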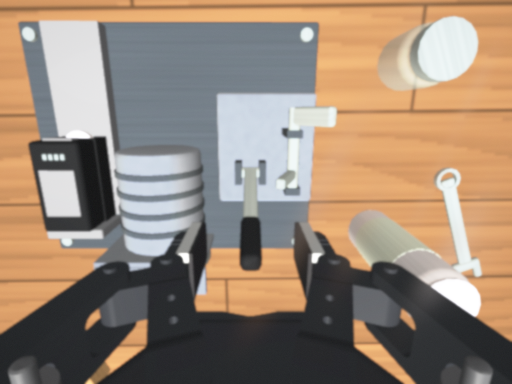

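The catch is over, with the tab at (325,115) leaning outward. The lever grip at (250,242) is centred between the fingers.

Emit:
step_arm(
  series=[-2.2,0,0,0,0,0,-2.1,0,0,0,0,0,0,0,2.5,0,0,0,0,0,2.5,0,0,0,0,0,2.4,0,0,0,0,0,1.4,0,0,0,0,0,0,0,0,0,0,0,0,0,0,0,0,0,0,0,0,0],
)

```text
t: 21.03
position: [608.4, 129.8, 148.3]
orientation: [0.016, 3.139, 0.001]
wrist_force: [-0.3, -0.7, 1.3]
grip_width: 0.55
grip_force: 0.0
```

Emit:
step_arm(
  series=[0,0,0,0,0,0,0,0,0,0,0,0,0,0,0,0,0,0,0,0,0,0,0,0,0,0,0,0,0,0,0,0,0,0,0,0],
  hand=1,
  squeeze=50,
)

```text
t: 21.53
position: [608.9, 130.1, 148.5]
orientation: [0.016, 3.138, 0.002]
wrist_force: [0.6, 1.7, 5.4]
grip_width: 0.2
grip_force: 50.8
```

Emit:
step_arm(
  series=[0.82,0,-0.27,0,0,0,0.84,0,-0.21,0,0,0,0.86,0,-0.15,0,0,0,0.86,0,-0.09,0,0,0,0.87,0,-0.03,0,0,0,0.87,0,0.03,0,0,0,0.86,0,0.09,0,0,0,0.86,0,0.15,0,0,0,0.84,0,0.21,0,0,0,0.82,0,0.27,0,0,0,0,0,0,0,0,0,0,0,0,0,0,0],
)

```text
t: 22.53
position: [525.7, 131.0, 148.3]
orientation: [0.016, 3.133, 0.002]
wrist_force: [6.1, 1.9, 2.2]
grip_width: 0.202
grip_force: 50.5
```

Emit:
step_arm(
  series=[0.2,0,0,0,0,0,0.2,0,0,0,0,0,0,0,0,0,0,0,0,0,0,0,0,0,0,0,0,0,0,0],
)

```text
t: 22.95
position: [522.8, 131.0, 147.5]
orientation: [0.016, 3.131, 0.003]
wrist_force: [9.1, 2.5, -1.6]
grip_width: 0.201
grip_force: 49.9
```

```bash
python3 - <<'E'
from h import *
np.set_printoptions(precision=2,suppress=True)
f=grab_frame('wrist');save(f,'w8.png')
for n,z in (('lever_grip',158),('catch_tab',113),('battery_mid',60)):
  for x in spotter.place_of('wrist',n)[:1]: print(n,np.round(x['xy'],1),round(x['score'],2),atz(f,x['xy'],z))
go([524,130,148],np.pi-.0105)
E
```

```text
lever_grip [251.4 266.3] 0.95 [535.53 131.4  158.  ]
catch_tab [353.1 182.7] 0.74 [502.91 197.56 113.  ]
battery_mid [ 26.4 250.9] 0.68 [577.79 -70.76  60.  ]
t 23.15 pos [522.9 131.  147.5] phi 3.1314 F [ 9.5  2.3 -1.6] w 0.201 
 shift cm [-0.11 -0.1  -0.05] shift cm if turned first [-0.11 -0.1  -0.05] turn deg [0.1  0.58 0.02]
```

View pics/w8.png

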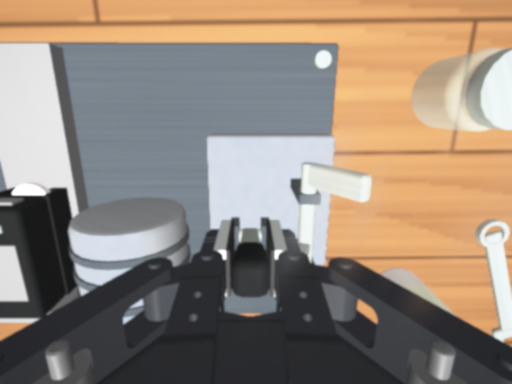

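The grip is held between the fingers at (250,262), and the catch is still over at (335,182). I pull a little further to confirm the stop.

Emit:
step_arm(
  series=[0.3,0,0,0,0,0,0.2,0,0,0,0,0,0,0,0,0,0,0,0,0,0,0,0,0,0,0,0,0,0,0],
)

```text
t: 23.57
position: [517.4, 131.0, 145.9]
orientation: [0.016, 3.133, 0.003]
wrist_force: [10.5, 3.7, -7.1]
grip_width: 0.2
grip_force: 49.2
```

Emit:
step_arm(
  series=[0.3,0,0.1,0,0,0,0.3,0,0.1,0,0,0,0,0,0,0,0,0,0,0,0,0,0,0,0,0,0,0,0,0],
)

```text
t: 23.98
position: [515.4, 131.1, 145.1]
orientation: [0.017, 3.123, 0.003]
wrist_force: [20.8, 3.4, -8.4]
grip_width: 0.197
grip_force: 48.9
```

Emit:
step_arm(
  series=[0,0,0,0,0,0,0,0,0,0,0,0,0,0,0,0,0,0,0,0,0,0,0,0],
)

```text
t: 24.32
position: [515.4, 131.1, 145.1]
orientation: [0.017, 3.123, 0.003]
wrist_force: [20.1, 4.2, -9.3]
grip_width: 0.202
grip_force: 48.9
```

```bash
python3 - <<'E'
from h import *
s=ctrl.read_state();print(s['t'],s['position'],s['wrist_force'],s['grip_force']);print(order.finish_job())
E
```

```text
24.3167 [515.38175543 131.05009815 145.0857219 ] [20.11406348  4.16224179 -9.28343958] 48.94399166107178
the job is handed in; nothing more can be done
None
```

I handed the job in at 24.3 s with the battery against its end stop, the catch flipped fully over and the lever held back at its stop by the gripper; the hand-in gave no verdict, so these rest on the forces and pictures.

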